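Make up the lock-up kit tray in the type shop

ROBOT

A 6-joint arm with a two-finger parallel gripper is mounted at the origin on the work surface. World frame = base frame: x ahead of the robot, y to its left, z up, the work surface at z = 0. Lengths are in m, angles in rad, forces in N, time in s.
With the tool pointing down it reaches from about 0.15 to 0.775 m from the base axis. Payload 6.1 kg.
Tool frame: the origin (TCP) lies midway between the tips of the shut fingers; the grasp point (between the pads) lies 19 mm behind it; z points along the fingers, y is the line along which they close (so a half turn about z gives the same grasp; the last joint's range is limited). The gripper opens to 85 mm and grips with 20 to 120 N. Pads are 22 mm wide; open, the fingers measure 114 mm over their backs; the gripper's body (76 mm by 85 mm) begins 54 mm behind the grasp point. The pads swing forward as they close: fully open they stand 13 mm farther back than shut.
Start: joints at [1.347, 0.126, -0.04, 1.405, 0, 1.571], TCP at [0.117, 0.512, 0.231] pointing down, gripper open.
Joint ranges: [-2.72, 2.72], [-0.95, 1.95], [-1.27, 1.35], [-1.78, 2.02], [-1.46, 1.47], [-3.14, 3.14]. Speed limits (rad/s): [2.39, 2.39, 3.01, 3.14, 3.14, 3.14].

INTERFACE

Orientations are given as a unit quaternion [x, y, z, w].
In Python, from workcell import manip, optics gives the robot as it stands.
- The arm moves only by the shell command python3 -m jog 'ROWS' [OPENING] [FORCE]. ROWS is JSON, a list of rows, each a list of 6 numbers: the shift along the tool's x, y, z in cm, then the turn, a rotation vector about the tool's x, y, z in rad. A call has 1 to 20 rows; each row shifts and turns the commanded pose from where the row before left it, along the tool's axes as they then stand; what a row does not reach is not made up. A row lasts 1/12 s, in which the tool goes at most 41.7 mm and 7.16 degrees, less where a joint would pass 70% of its speed; a pose out of reach is approached as far as the arm can. A call is refused whole if a number of a shift passes 4.17 or a number of a turn 0.125, either way. A call with a gripper value outside its range is refused whole. OPENING is the finger opening in cm, from 0 to 8.54, set as the call begins (- or left out, the last holds). The fingers move at their own pace and stop on an object; FORCE is the grip in N (left out, the last holds). Time passes only in rows, so rows that do not move let the fingers close. It gives the time, the measured TCP pose, the force, the opening and the grip force at its end, in the units of the state.
- manip.sense(): the state, without advancing time (a new reading comes with each control period).
- optics.camera(name): name is "side" or "top"; returns a dict with "frame" (384x512x3 uint8, red, green, blue), "intrinsics" (3x3 intrinsics, pixels), "rvec" (rotation vector, rad) and "tvec" (3), from world to camera coordinates, as OpenCV has them. Camera axes: x right, y down, z forward; pixel columns grow to the right and rows downward; lengths in m; the calibration is good to about 2 mm. A picture is of the moment at which its call begins. There is no depth.
- manip.sign_off(): hands the job in; it is judged then, once.
The state is a dict: "t": time; "q": joint angles; "joint_velocities": joint speeds; "joint_torque": joint torques, N m; "tool_pos": TCP position; "tool_rot": TCP orientation; "ft_force": force on the tool from outside, world axes, zero at the start; "moment": the same for the moment, N m; "gripper_width": opening from 0.0 (shut) to 1.0 (fully open); "grip_force": force on a finger pad.
Only numpy, scipy, OpenCV 4.12 (cv2) and the standard library are available. Lean on these libraries where they do the work, as an engineer would, in place of code of your own. Each camera call takes 0.05 s, during which the arm holds its last target. There are 200 camera calls.

TASK

Make up the kit tray for the next printing job: put the long wooden stick, the wooden block with the round ornament, the ink tin and the steel quoin each into the green nest in the tray that is cut to its shape and size, sitting flat on the nest's floor and right way up. Leave the two look-alikes, the short wooden stick and the block with the cross ornament, where they lie.

Things in the scene. Friction and masses are not known exactly. Their poses are not given: they have to be found in the camera images.
- long_stick: Long stick of brown wood (printer's furniture), 24 (x) by 110 (y) by 24 mm high, about 50 g. Loose, lies on the table to the robot's right or straight ahead, among the other pieces. Origin: centre of the underside; z up. Its long side is its y axis.
- round_block: Ornament block: pale wood, 50 by 50 by 24 mm high, with a raised dark metal disc, 38 mm across, as the top 3 mm. About 60 g. Loose, lies on the table to the robot's right or straight ahead, among the other pieces. Origin: centre of the underside; z up. Its x and y axes are square to its sides.
- ink_tin: Round metal ink tin with lid, standing upright, 54 mm across at the lid (the top 8 mm), 52 mm below it, 38 mm high, about 120 g, paper band round it. Loose, lies on the table to the robot's right or straight ahead, among the other pieces. Origin: centre of the underside; z up.
- quoin: Steel quoin: bright steel bar 22 (x) by 70 (y) by 22 mm high with two dark round key holes in its top, about 150 g. Loose, lies on the table to the robot's right or straight ahead, among the other pieces. Origin: centre of the underside; z up. Its long side is its y axis.
- short_stick: Look-alike, to be left alone: short stick of the same brown wood, 24 (x) by 66 (y) by 24 mm high. Loose, lies on the table to the robot's right or straight ahead, among the other pieces. Origin: centre of the underside; z up.
- cross_block: Look-alike, to be left alone: pale wooden block like the other, 50 by 50 by 24 mm high, but with a raised dark metal cross (bars 42 by 12 mm) on top. Loose, lies on the table to the robot's right or straight ahead, among the other pieces. Origin: centre of the underside; z up.
- nest_long: Nest for the long stick. Green insert 92 (x) by 142 (y) by 10 mm, one of four fixed 2 by 2 (94 and 144 mm apart, order varies) in the tray at the robot's left; tray yaw within 0.15 rad, its rim 16 mm over the table. Origin: centre of the underside, 4 mm over the table. Pocket centred on it, floor 3 mm and insert top 10 mm over the origin; dark-lined pocket 38 (x) by 124 mm (y).
- nest_square: Nest for the ornament block. Green insert 92 (x) by 142 (y) by 10 mm, one of four fixed 2 by 2 (94 and 144 mm apart, order varies) in the tray at the robot's left; tray yaw within 0.15 rad, its rim 16 mm over the table. Origin: centre of the underside, 4 mm over the table. Pocket centred on it, floor 3 mm and insert top 10 mm over the origin; dark-lined pocket 64 by 64 mm.
- nest_round: Nest for the ink tin. Green insert 92 (x) by 142 (y) by 10 mm, one of four fixed 2 by 2 (94 and 144 mm apart, order varies) in the tray at the robot's left; tray yaw within 0.15 rad, its rim 16 mm over the table. Origin: centre of the underside, 4 mm over the table. Pocket centred on it, floor 3 mm and insert top 10 mm over the origin; dark-lined pocket round, 68 mm across.
- nest_short: Nest for the quoin. Green insert 92 (x) by 142 (y) by 10 mm, one of four fixed 2 by 2 (94 and 144 mm apart, order varies) in the tray at the robot's left; tray yaw within 0.15 rad, its rim 16 mm over the table. Origin: centre of the underside, 4 mm over the table. Pocket centred on it, floor 3 mm and insert top 10 mm over the origin; dark-lined pocket 36 (x) by 84 mm (y).
Not all that is in view belongs to the job. Leave any pink or yellow look-alike of the nest_long alone.

How it is judged:
By the outcome, as a careful person would: the job done as asked, in the order asked, and still so for the second after the job is handed in, with the robot touching nothing.
It also fails if it takes over 112 s, if anything falls off the work surface, if the arm or the gripper's body presses on something with over 40 N, if the wrist force passes 120 N, or if a joint passes its speed limit or range.

## Working session

There is one attempt and no reset: what is moved stays moved. The work goes in short steps, Python scripts to look and compute and a shell command to move; the robot and the scene stay as the last step left them, time stands still between calls to the robot, and variables do not carry over. Pictures are saved under pics/ and viewed, at most 14 in all, crops included, and the job is handed in when it is done.

```bash
mkdir -p pics; ls
python3 - <<'E'
from workcell import manip, optics
import cv2,numpy as np
s=manip.sense(); print({k:np.round(v,3).tolist() for k,v in s.items()})
for n in("top","side"):
    c=optics.camera(n); cv2.imwrite(f"pics/{n}0.png",c["frame"][:,:,::-1]); print(n,c["intrinsics"],c["rvec"],c["tvec"])
E
```

```text
pics
{'t': 0.0, 'q': [1.347, 0.126, -0.041, 1.405, 0.0, 1.571], 'joint_velocities': [-0.002, 0.0, -0.001, 0.0, -0.001, 0.001], 'joint_torque': [-0.001, -43.591, 35.292, 0.017, -0.0, -0.0], 'tool_pos': [0.116, 0.511, 0.231], 'tool_rot': [0.112, 0.994, -0.001, -0.0], 'ft_force': [0.321, 0.215, -0.82], 'moment': [0.007, -0.048, 0.018], 'grip_force': 0.0, 'gripper_width': 1.0}
top [[464.67351899   0.         257.85327841]
 [  0.         464.67351899 190.41841251]
 [  0.           0.           1.        ]] [ 2.12494792 -2.1716139   0.16546479] [0.01188956 0.46598907 1.17742435]
side [[483.78446476   0.         254.33412343]
 [  0.         483.78446476 189.77283087]
 [  0.           0.           1.        ]] [ 2.14410552 -0.01872656  0.04216727] [-0.47725632  0.03110392  1.17715079]
```

View pics/top0.png

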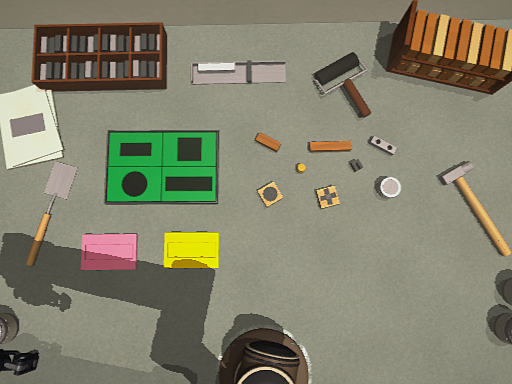

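View pics/side0.png

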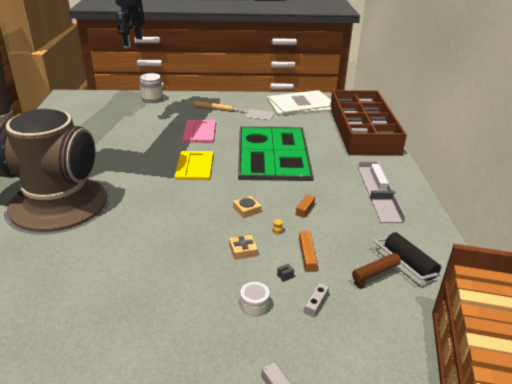

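Top view: nests are quoin (135,149), square (190,149), round (134,184) and long (190,184). Sticks: (268,142) is short and (330,146) is long. Blocks: (270,194) has the round disc and (328,197) the cross. The quoin is at (383,145) and the tin at (389,187). I'll measure these and confirm in one crop.

```bash
cat > h.py <<'E'
import cv2,numpy as np
from workcell import manip, optics
from scipy.spatial.transform import Rotation as Ro
def ray(c,px,z):
    R=cv2.Rodrigues(np.array(c["rvec"],float))[0]; t=np.array(c["tvec"],float).ravel()
    px=np.array(px,float).reshape(-1,2)
    d=np.c_[px,np.ones(len(px))]@np.linalg.inv(c["intrinsics"]).T@R
    o=-R.T@t
    return (o+d*((z-o[2])/d[:,2])[:,None])[:,:2]
def proj(c,p): return cv2.projectPoints(np.array(p,float).reshape(-1,3),np.array(c["rvec"],float),np.array(c["tvec"],float),c["intrinsics"],None)[0].reshape(-1,2)
def rect(c,mask,z):
    """largest contour of mask, cast to plane z: centre, sides, yaw of long side (world)"""
    k=max(cv2.findContours(mask,cv2.RETR_EXTERNAL,cv2.CHAIN_APPROX_NONE)[0],key=cv2.contourArea)
    w=ray(c,k.reshape(-1,2),z)
    (cx,cy),(a,b),_=r=cv2.minAreaRect((w*1000).astype(np.float32)); p=cv2.boxPoints(r)
    e=max([p[1]-p[0],p[2]-p[1]],key=np.linalg.norm)
    return np.round([cx,cy,max(a,b),min(a,b)],1),round(float((np.arctan2(e[1],e[0])+np.pi/2)%np.pi-np.pi/2),3)
E
cat > m.py <<'E'
from h import *
c=optics.camera("top");f=c["frame"];hsv=cv2.cvtColor(f,cv2.COLOR_RGB2HSV)
bg=np.median(f[205:225,230:420].reshape(-1,3),0)
print("bg",bg)
vis=f.copy()
def box(x0,y0,x1,y1,m):
    o=np.zeros(m.shape,np.uint8);o[y0:y1,x0:x1]=m[y0:y1,x0:x1];return o*255
wood=((hsv[...,1]>110)&(hsv[...,0]<25)&(hsv[...,2]>60)).astype(np.uint8)
green=(hsv[...,0]>50)&(hsv[...,0]<75)&(hsv[...,1]>150)&(hsv[...,2]>70)
dark=(f.max(2)<60).astype(np.uint8)
diff=(np.abs(f.astype(int)-bg).max(2)>28).astype(np.uint8)
for n,b,m,z in [("long",(300,130,360,160),wood,.024),("short",(250,130,290,160),wood,.024),("round",(253,178,290,210),diff,.024),("rdisc",(260,184,281,204),dark,.024),
 ("cross",(312,182,345,212),diff,.024),("quoin",(365,130,402,158),diff,.022),("tin",(370,170,406,205),diff,.038),
 ("tray_green",(100,125,225,210),green.astype(np.uint8),.014),
 ("n_short",(112,136,158,163),dark,.012),("n_sq",(170,134,210,165),dark,.012),("n_round",(116,168,152,199),dark,.012),("n_long",(163,172,215,197),dark,.012)]:
    mm=box(*b,m); print(n,*rect(c,mm,z),mm.any()and (mm>0).sum())
    k=cv2.findContours(mm,cv2.RETR_EXTERNAL,cv2.CHAIN_APPROX_NONE)[0]; cv2.drawContours(vis,k,-1,(255,0,255),1) if 0 else None
cr=cv2.resize(f[125:215,100:415],None,fx=2.5,fy=2.5,interpolation=cv2.INTER_CUBIC)
cv2.imwrite("pics/crop.png",cr[:,:,::-1])
E
python3 m.py
```

```text
bg [148. 148. 130.]
long [ 583.4 -194.7  109.6   27.4] 1.55 410
short [598.9 -27.5  67.   25.7] 1.074 228
round [459.1 -28.1  56.3  53.5] 0.514 430Traceback (most recent call last):
  File "m.py", line 16, in <module>
    mm=box(*b,m); print(n,*rect(c,mm,z),mm.any()and (mm>0).sum())
                           ~~~~^^^^^^^^
  File "h.py", line 13, in rect
    k=max(cv2.findContours(mask,cv2.RETR_EXTERNAL,cv2.CHAIN_APPROX_NONE)[0],key=cv2.contourArea)
ValueError: max() iterable argument is empty
```

```bash
sed -i 's/dark=(f.max(2)<60)/dark=(f.max(2)<95)/' m.py; python3 m.py
```

```text
bg [148. 149. 130.]
long [ 583.4 -194.7  109.6   27.4] 1.55 411
short [598.9 -27.5  67.   25.7] 1.074 227
round [459.1 -28.1  56.3  53.5] 0.514 429
rdisc [462.8 -32.   35.   27.2] 0.956 59
cross [ 448.7 -178.2   57.7   56.9] -1.326 435
quoin [ 584.2 -331.6   79.3   27.8] 1.047 267
tin [ 467.3 -334.9   67.9   58.4] 1.512 481
tray_green [540.6 258.1 287.3 186.1] 1.56 5235
n_short [589.  329.   81.2  33. ] 1.55 398
n_sq [586.  183.5  62.   60.6] 1.55 530
n_round [494.5 329.6  65.7  65. ] 0.778 495
n_long [492.  185.7 120.3  35. ] 1.55 644
```

View pics/crop.png

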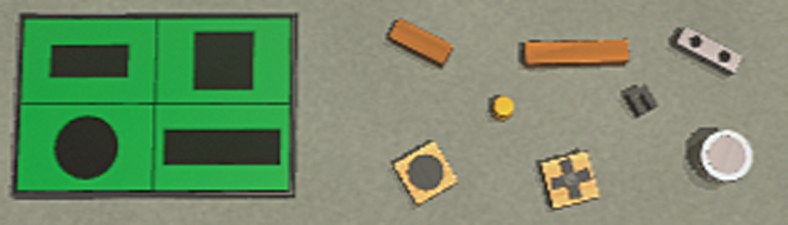

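The crop confirms it: crop (574,52) is the long stick and (419,42) the short one; (425,172) is the disc block and (570,180) the cross block; quoin (706,50), tin (725,155). The masks still include shadows, so I'll tighten them once and then move.

```bash
cat >> h.py <<'E'
def go(x,y,z,phi=None):
    """tool-frame shift (cm) to world mm target and the turn about tool z (turn first)"""
    s=manip.sense(); R=Ro.from_quat(s["tool_rot"]).as_matrix(); cur=np.arctan2(R[1,1],R[0,1])
    phi=cur if phi is None else phi
    dphi=phi-cur; d=np.array([x,y,z])/10-np.array(s["tool_pos"])*100
    f=lambda a:np.round([-np.sin(a)*d[0]+np.cos(a)*d[1],np.cos(a)*d[0]+np.sin(a)*d[1],-d[2]],2)
    print("cur phi %.3f"%cur,"tilt",np.round(R[:2,2],3),"turn tz %.3f"%-dphi,"shift before turn",f(cur),"after turn",f(phi))
def st():
    s=manip.sense(); print({k:np.round(s[k],3).tolist() for k in("t","q","tool_pos","ft_force","gripper_width","grip_force")})
E
python3 - <<'E'
from h import *
c=optics.camera("top");f=c["frame"].astype(int);hsv=cv2.cvtColor(c["frame"],cv2.COLOR_RGB2HSV)
def box(x0,y0,x1,y1,m):
    o=np.zeros(m.shape,np.uint8);o[y0:y1,x0:x1]=m[y0:y1,x0:x1]*255;return o
wood=(hsv[...,1]>80)&(hsv[...,0]<25)&(hsv[...,2]>130)
steel=(f[...,2]>f[...,1]-8)&(f[...,0]>140)
print("long",*rect(c,box(300,130,360,160,wood),.024))
print("round",*rect(c,box(253,178,290,210,wood),.024))
print("quoin",*rect(c,box(365,130,402,158,steel),.022))
m=box(370,170,406,205,f.min(2)>165);print("tin",*rect(c,m,.038))
m[:]=box(370,170,406,205,steel);print("tin",*rect(c,m,.038))
E
```

```text
long [ 585.4 -195.2  110.6   23.2] -1.563
round [458.4 -30.1  50.7  49.9] 0.514
quoin [ 600.  -312.1   21.5   11.3] -0.813
tin [ 468.5 -344.1   50.7   49.6] -0.061
tin [ 468.  -343.4   51.2   50.9] -0.832
```

```bash
python3 -m jog '[[0,0,0,0,0,0.125],[0,0,0,0,0,0.125],[0,0,0,0,0,0.125],[0,0,0,0,0,0.125],[0,0,0,0,0,0.125],[0,0,0,0,0,0.125],[0,0,0,0,0,0.125],[0,0,0,0,0,0.125],[0,0,0,0,0,0.125],[0,0,0,0,0,0.125],[0,0,0,0,0,0.117]]' 5 40; python3 -c "
from h import *
st();go(583,-194.7,120,-.02)"
```

```text
t: 1.17
tool_pos: [0.1165, 0.5118, 0.2311]
tool_rot: [0.716, 0.698, -0.0, 0.0]
ft_force: [0.0, -0.1, -0.4]
gripper_width: 0.584
grip_force: 0.0
{'t': 1.167, 'q': [1.347, 0.126, -0.04, 1.405, -0.0, 2.944], 'tool_pos': [0.116, 0.512, 0.231], 'ft_force': [0.002, -0.11, -0.447], 'gripper_width': 0.584, 'grip_force': 0.0}
cur phi -0.026 tilt [-0. -0.] turn tz -0.006 shift before turn [-69.41  48.48  11.11] after turn [-69.7   48.05  11.11]
```

```bash
python3 -m jog '[[-3.3,2.3,0.4,0,0,0],[-3.3,2.3,0.4,0,0,0],[-3.3,2.3,0.4,0,0,0],[-3.3,2.3,0.4,0,0,0],[-3.3,2.3,0.4,0,0,0],[-3.3,2.3,0.4,0,0,0],[-3.3,2.3,0.4,0,0,0],[-3.3,2.3,0.4,0,0,0],[-3.3,2.3,0.4,0,0,0],[-3.3,2.3,0.4,0,0,0],[-3.3,2.3,0.4,0,0,0],[-3.3,2.3,0.4,0,0,0],[-3.3,2.3,0.4,0,0,0],[-3.3,2.3,0.4,0,0,0],[-3.3,2.3,0.4,0,0,0],[-3.3,2.3,0.4,0,0,0],[-3.3,2.3,0.4,0,0,0],[-3.3,2.3,0.4,0,0,0],[-3.3,2.3,0.4,0,0,0],[-3.3,2.3,0.4,0,0,0]]'; python3 -c "
from h import *
st();go(585,-195,100,0)"
```

```text
t: 2.83
tool_pos: [0.5639, -0.1592, 0.1509]
tool_rot: [0.714, 0.7, 0.0, -0.0]
ft_force: [0.4, -0.1, 0.5]
gripper_width: 0.585
grip_force: 0.0
{'t': 2.833, 'q': [-0.275, 0.251, -0.063, 1.257, 0.0, 1.316], 'tool_pos': [0.564, -0.159, 0.151], 'ft_force': [0.371, -0.051, 0.542], 'gripper_width': 0.585, 'grip_force': 0.0}
cur phi -0.020 tilt [0. 0.] turn tz -0.020 shift before turn [-3.54  2.18  5.09] after turn [-3.58  2.11  5.09]
```

```bash
python3 -m jog '[[-1.8,1.0,2.5,0,0,-0.02],[-1.8,1.1,2.5,0,0,0],[0,0,3,0,0,0],[0,0,3,0,0,0],[0,0,0,0,0,0],[0,0,0,0,0,0],[0,0,0,0,0,0]]'; python3 -c "
from h import *
st();go(585.4,-195,11,0)
a=optics.camera('top')['frame'][100:220,240:420];b=optics.camera('side')['frame'][170:320,210:380]
v=np.hstack([cv2.resize(x,(400,300),interpolation=2) for x in(a,b)]);cv2.imwrite('pics/a1.png',v[:,:,::-1])"
```

```text
t: 3.42
tool_pos: [0.5845, -0.1934, 0.0429]
tool_rot: [0.707, 0.707, 0.0, 0.001]
ft_force: [0.3, -0.9, 0.5]
gripper_width: 0.584
grip_force: 0.0
{'t': 3.417, 'q': [-0.32, 0.354, -0.167, 1.049, -0.0, 1.251], 'tool_pos': [0.584, -0.193, 0.043], 'ft_force': [0.335, -0.935, 0.511], 'gripper_width': 0.584, 'grip_force': 0.0}
cur phi 0.000 tilt [ 0.001 -0.   ] turn tz 0.000 shift before turn [-0.16  0.09  3.19] after turn [-0.16  0.09  3.19]
```

View pics/a1.png

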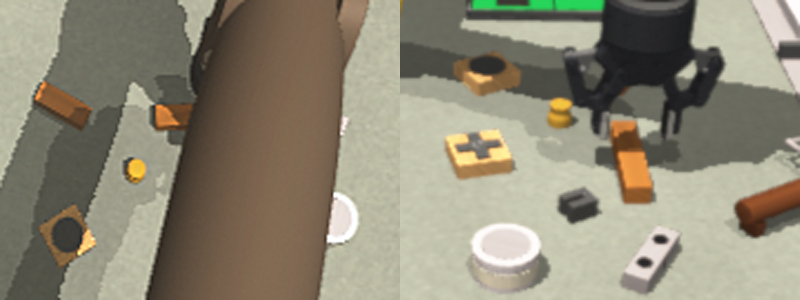

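The side view shows the fingers (crop 600 and 670) straddling the long stick (crop 630). I'll go down and grip.

```bash
python3 -m jog '[[-0.15,0.1,1,0,0,0],[0,0,1,0,0,0],[0,0,0.6,0,0,0],[0,0,0.5,0,0,0],[0,0,0,0,0,0],[0,0,0,0,0,0]]'; python3 -m jog '[[0,0,0,0,0,0],[0,0,0,0,0,0],[0,0,0,0,0,0],[0,0,0,0,0,0],[0,0,0,0,0,0],[0,0,0,0,0,0],[0,0,0,0,0,0],[0,0,0,0,0,0],[0,0,-2,0,0,0],[0,0,-3,0,0,0],[0,0,-3,0,0,0],[0,0,-1,0,0,0]]' 0 40; python3 -c "
from h import *
st();go(491.5,185.5,100,-.02)"
```

```text
t: 4.02
tool_pos: [0.5844, -0.1947, 0.0097]
tool_rot: [0.707, 0.707, -0.0, -0.001]
ft_force: [0.0, 0.8, -0.9]
gripper_width: 0.584
grip_force: 0.0
t: 5.02
tool_pos: [0.5862, -0.1953, 0.1042]
tool_rot: [0.707, 0.707, 0.001, 0.002]
ft_force: [-0.3, -0.4, -0.0]
gripper_width: 0.268
grip_force: 40.1
{'t': 5.017, 'q': [-0.322, 0.323, -0.071, 1.173, -0.0, 1.249], 'tool_pos': [0.586, -0.195, 0.104], 'ft_force': [-0.318, -0.351, -0.003], 'gripper_width': 0.268, 'grip_force': 40.092}
cur phi -0.000 tilt [ 0.004 -0.001] turn tz 0.020 shift before turn [38.08 -9.47  0.42] after turn [ 37.89 -10.22   0.42]
```

```bash
python3 -m jog '[[0,0,0,0,0,0.02],[2,-0.5,0,0,0,0],[3.5,-0.95,0,0,0,0],[3.5,-0.95,0,0,0,0],[3.5,-0.95,0,0,0,0],[3.5,-0.95,0,0,0,0],[3.5,-0.95,0,0,0,0],[3.5,-0.95,0,0,0,0],[3.5,-0.95,0,0,0,0],[3.5,-0.95,0,0,0,0],[3.5,-0.95,0,0,0,0],[2.9,-0.8,1,0,0,0],[1.5,-0.37,1,0,0,0],[0,0,1,0,0,0],[0,0,1,0,0,0],[0,0,0.5,0,0,0],[0,0,0,0,0,0],[0,0,0,0,0,0]]';  python3 -c "
from h import *
st();go(491.5,185.5,18,-.02)
a=optics.camera('top')['frame'][110:230,90:250];b=optics.camera('side')['frame'][100:220,210:370]
v=np.hstack([cv2.resize(x,(400,300),interpolation=2) for x in(a,b)]);cv2.imwrite('pics/a2.png',v[:,:,::-1])"
```

```text
t: 6.52
tool_pos: [0.4902, 0.1849, 0.0546]
tool_rot: [0.715, 0.699, -0.001, -0.0]
ft_force: [0.3, 0.4, 0.4]
gripper_width: 0.269
grip_force: 40.1
{'t': 6.517, 'q': [0.361, 0.185, -0.364, 1.023, -0.0, 1.954], 'tool_pos': [0.49, 0.185, 0.055], 'ft_force': [0.289, 0.448, 0.393], 'gripper_width': 0.269, 'grip_force': 40.069}
cur phi -0.022 tilt [-0.001 -0.001] turn tz -0.002 shift before turn [0.06 0.13 3.66] after turn [0.06 0.13 3.66]
```

View pics/a2.png

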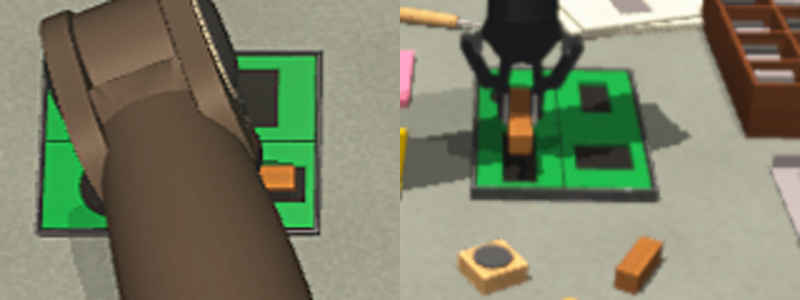

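The stick hangs over the long nest, its end (crop 295,177) inside the pocket end (305,184). I'll lower and release.

```bash
python3 -m jog '[[0.06,0.13,1,0,0,0],[0,0,1,0,0,0],[0,0,0.8,0,0,0],[0,0,0.6,0,0,0],[0,0,0.3,0,0,0],[0,0,0,0,0,0],[0,0,0,0,0,0],[0,0,0,0,0,0]]'; python3 -c "
from h import *
st()"
```

```text
t: 7.28
tool_pos: [0.4915, 0.1867, 0.0181]
tool_rot: [0.714, 0.7, -0.0, -0.0]
ft_force: [0.1, 1.1, 0.3]
gripper_width: 0.267
grip_force: 40.1
{'t': 7.283, 'q': [0.363, 0.216, -0.412, 0.943, -0.0, 1.954], 'tool_pos': [0.492, 0.187, 0.018], 'ft_force': [0.082, 1.144, 0.315], 'gripper_width': 0.267, 'grip_force': 40.059}
```

```bash
python3 -m jog '[[0,0,0.1,0,0,0],[0,0,0,0,0,0],[0,0,0,0,0,0],[0,0,0,0,0,0],[0,0,0,0,0,0],[0,0,0,0,0,0]]' 4.5; python3 -m jog '[[0,0,-1,0,0,0],[0,0,-2,0,0,0],[0,0,-3,0,0,0],[0,0,-2,0,0,-0.12],[0,0,0,0,0,-0.12],[0,0,0,0,0,-0.12],[0,0,0,0,0,-0.12],[0,0,0,0,0,-0.056]]' 7.5; python3 -c "
from h import *
st();go(458.4,-30,45,.514)"
```

```text
t: 7.78
tool_pos: [0.4916, 0.1867, 0.0174]
tool_rot: [0.714, 0.7, 0.0, 0.0]
ft_force: [-0.4, 0.0, -0.2]
gripper_width: 0.53
grip_force: 0.0
t: 8.45
tool_pos: [0.4918, 0.1868, 0.0984]
tool_rot: [0.501, 0.865, 0.0, 0.0]
ft_force: [-0.2, -0.4, -0.1]
gripper_width: 0.88
grip_force: 0.0
{'t': 8.45, 'q': [0.363, 0.16, -0.293, 1.117, 0.0, 1.412], 'tool_pos': [0.492, 0.187, 0.098], 'ft_force': [-0.218, -0.424, -0.119], 'gripper_width': 0.88, 'grip_force': 0.0}
cur phi 0.521 tilt [0.001 0.   ] turn tz 0.007 shift before turn [-17.13 -13.69   5.34] after turn [-17.23 -13.57   5.34]
```

```bash
python3 -m jog '[[-2,-1.6,0,0,0,0.007],[-3,-2.4,0,0,0,0],[-3,-2.4,0,0,0,0],[-3,-2.4,0,0,0,0],[-3,-2.4,1,0,0,0],[-2,-1.5,1.5,0,0,0],[-1.2,-0.9,1.8,0,0,0],[0,0,1,0,0,0],[0,0,0,0,0,0],[0,0,0,0,0,0]]';  python3 -c "
from h import *
st();go(458.4,-30,10,.514)
a=optics.camera('top')['frame'][110:230,90:250];b=optics.camera('side')['frame'][110:260,190:360]
v=np.hstack([cv2.resize(x,(400,300),interpolation=2) for x in(a,b)]);cv2.imwrite('pics/a3.png',v[:,:,::-1])"
```

```text
t: 9.28
tool_pos: [0.4567, -0.0294, 0.0446]
tool_rot: [0.506, 0.862, 0.0, -0.0]
ft_force: [-0.1, 0.3, 0.9]
gripper_width: 0.881
grip_force: 0.0
{'t': 9.283, 'q': [-0.064, 0.073, -0.518, 0.981, 0.0, 0.997], 'tool_pos': [0.457, -0.029, 0.045], 'ft_force': [-0.1, 0.293, 0.9], 'gripper_width': 0.881, 'grip_force': 0.0}
cur phi 0.509 tilt [-0.001  0.   ] turn tz -0.005 shift before turn [-0.14  0.11  3.46] after turn [-0.14  0.11  3.46]
```

View pics/a3.png

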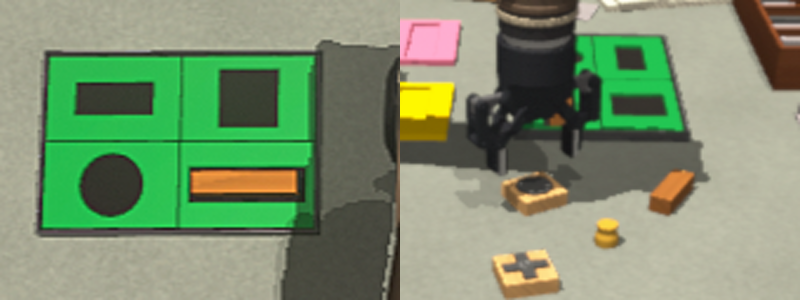

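The stick lies in its nest (crop 245,182), and the fingers straddle the round block (535,190). I'll go down to about 6 mm.

```bash
python3 -m jog '[[-0.14,0.11,1,0,0,0],[0,0,1.1,0,0,0],[0,0,1,0,0,0],[0,0,0.75,0,0,0],[0,0,0,0,0,0],[0,0,0,0,0,0]]'; python3 -m jog '[[0,0,0,0,0,0],[0,0,0,0,0,0],[0,0,0,0,0,0],[0,0,0,0,0,0],[0,0,0,0,0,0],[0,0,0,0,0,0],[0,0,0,0,0,0],[0,0,0,0,0,0],[0,0,-2,0,0,0],[0,0,-3,0,0,0],[0,0,-3,0,0,0.1],[0,0,-1,0,0,0.12],[0,0,0,0,0,0.12],[0,0,0,0,0,0.12],[0,0,0,0,0,0.074],[0,0,0,0,0,0]]' 0 40; python3 -c "
from h import *
st();go(586,184,100,-.02)"
```

```text
t: 9.88
tool_pos: [0.458, -0.0303, 0.0053]
tool_rot: [0.506, 0.862, -0.0, -0.001]
ft_force: [0.2, -0.4, -0.1]
gripper_width: 0.879
grip_force: 0.0
t: 11.22
tool_pos: [0.4583, -0.0306, 0.0957]
tool_rot: [0.717, 0.698, -0.0, -0.0]
ft_force: [-0.2, 0.6, -0.6]
gripper_width: 0.573
grip_force: 41.9
{'t': 11.217, 'q': [-0.067, 0.04, -0.434, 1.097, -0.0, 1.531], 'tool_pos': [0.458, -0.031, 0.096], 'ft_force': [-0.194, 0.581, -0.634], 'gripper_width': 0.573, 'grip_force': 41.894}
cur phi -0.027 tilt [-0.  0.] turn tz -0.007 shift before turn [21.79 12.19 -0.43] after turn [21.71 12.34 -0.43]
```

```bash
python3 -m jog '[[1.7,1,0,0,0,-0.007],[3,1.7,0,0,0,0],[3,1.7,0,0,0,0],[3,1.7,0,0,0,0],[3,1.7,0,0,0,0],[3,1.7,0,0,0,0],[3,1.7,0,0,0,0],[2,1.1,0,0,0,0],[0,0,1,0,0,0],[0,0,2,0,0,0],[0,0,1,0,0,0],[0,0,1,0,0,0],[0,0,0,0,0,0],[0,0,0,0,0,0]]';  python3 -c "
from h import *
st();go(586,184,13,-.02)
a=optics.camera('top')['frame'][110:230,90:250];b=optics.camera('side')['frame'][90:210,210:370]
v=np.hstack([cv2.resize(x,(400,300),interpolation=2) for x in(a,b)]);cv2.imwrite('pics/a4.png',v[:,:,::-1])"
```

```text
t: 12.38
tool_pos: [0.5848, 0.1834, 0.0453]
tool_rot: [0.714, 0.701, -0.001, -0.0]
ft_force: [0.7, 0.0, -0.9]
gripper_width: 0.573
grip_force: 41.9
{'t': 12.383, 'q': [0.304, 0.349, -0.168, 1.055, -0.0, 1.893], 'tool_pos': [0.585, 0.183, 0.045], 'ft_force': [0.659, 0.036, -0.864], 'gripper_width': 0.573, 'grip_force': 41.883}
cur phi -0.018 tilt [-0.001 -0.   ] turn tz 0.002 shift before turn [0.06 0.12 3.23] after turn [0.06 0.12 3.23]
```

View pics/a4.png

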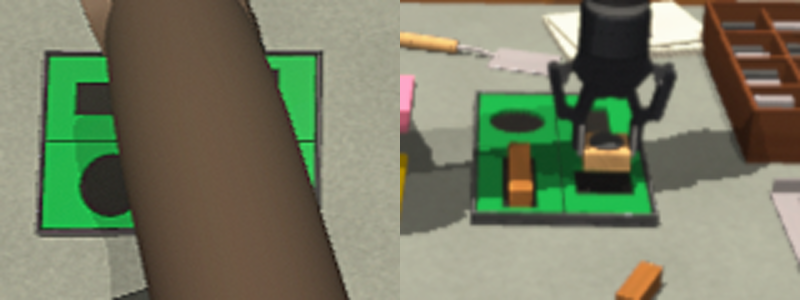

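The block hangs over the square nest (side crop 605,165). I'll lower and release.

```bash
python3 -m jog '[[0.06,0.12,1,0,0,0],[0,0,1,0,0,0],[0,0,0.7,0,0,0],[0,0,0.4,0,0,0],[0,0,0.15,0,0,0],[0,0,0,0,0,0],[0,0,0,0,0,0],[0,0,0,0,0,0]]'; python3 -c "
from h import *
st()";  python3 -m jog '[[0,0,0,0,0,0],[0,0,0,0,0,0],[0,0,0,0,0,0],[0,0,0,0,0,0],[0,0,-1,0,0,0],[0,0,-2,0,0,0],[0,0,-3,0,0,0],[0,0,-2.5,0,0,0],[0,0,-0.5,0,0,0],[0,0,0,0,0,0]]' 7; python3 -c "
from h import *
st();go(468,-343.5,100)"
```

```text
t: 13.15
tool_pos: [0.586, 0.1845, 0.0136]
tool_rot: [0.713, 0.701, -0.0, -0.0]
ft_force: [-4.8, -1.9, 6.3]
gripper_width: 0.573
grip_force: 42.7
{'t': 13.15, 'q': [0.305, 0.373, -0.207, 0.991, -0.0, 1.894], 'tool_pos': [0.586, 0.185, 0.014], 'ft_force': [-4.823, -1.95, 6.257], 'gripper_width': 0.573, 'grip_force': 42.679}
t: 13.98
tool_pos: [0.5883, 0.1852, 0.1065]
tool_rot: [0.713, 0.701, 0.002, 0.001]
ft_force: [1.5, -0.1, -0.4]
gripper_width: 0.82
grip_force: 0.0
{'t': 13.983, 'q': [0.305, 0.319, -0.071, 1.176, 0.0, 1.894], 'tool_pos': [0.588, 0.185, 0.106], 'ft_force': [1.535, -0.106, -0.449], 'gripper_width': 0.82, 'grip_force': 0.0}
cur phi -0.018 tilt [0.005 0.002] turn tz -0.000 shift before turn [-53.08 -11.07   0.65] after turn [-53.08 -11.07   0.65]
```

```bash
python3 -m jog '[[-2,-0.4,0,0,0,0],[-3.9,-0.8,0,0,0,0],[-3.9,-0.8,0,0,0,0],[-3.9,-0.8,0,0,0,0],[-3.9,-0.8,0,0,0,0],[-3.9,-0.8,0,0,0,0],[-3.9,-0.8,0,0,0,0],[-3.9,-0.8,0,0,0,0],[-3.9,-0.8,0,0,0,0],[-3.9,-0.8,0,0,0,0],[-3.9,-0.8,0,0,0,0],[-3.9,-0.8,0,0,0,0],[-3.9,-0.8,0,0,0,0],[-3.3,-0.8,1,0,0,0],[-1,-0.3,1.5,0,0,0],[0,0,1,0,0,0],[0,0,0,0,0,0],[0,0,0,0,0,0]]' 8.4;  python3 -c "
from h import *
st();go(468,-343.5,15)
a=optics.camera('top')['frame'][110:230,90:250];b=optics.camera('side')['frame'][200:350,170:340]
v=np.hstack([cv2.resize(x,(400,300),interpolation=2) for x in(a,b)]);cv2.imwrite('pics/a5.png',v[:,:,::-1])"
```

```text
t: 15.48
tool_pos: [0.4653, -0.3429, 0.0669]
tool_rot: [0.713, 0.701, -0.0, -0.002]
ft_force: [0.2, -0.0, 0.1]
gripper_width: 0.983
grip_force: 0.0
{'t': 15.483, 'q': [-0.635, 0.275, -0.22, 1.079, 0.0, 0.953], 'tool_pos': [0.465, -0.343, 0.067], 'ft_force': [0.159, -0.023, 0.071], 'gripper_width': 0.983, 'grip_force': 0.0}
cur phi -0.018 tilt [-0.002  0.002] turn tz -0.000 shift before turn [-0.06  0.27  5.19] after turn [-0.06  0.27  5.19]
```

View pics/a5.png

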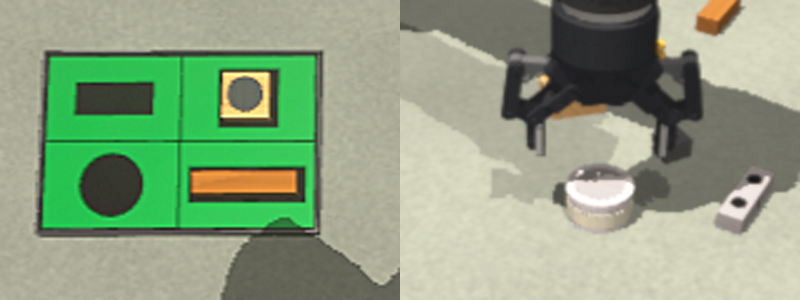

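The block sits in the square nest (crop 245,95), and the fingers straddle the tin (600,195). I'll go down and grip.

```bash
python3 -m jog '[[-0.06,0.27,1,0,0,0],[0,0,1.5,0,0,0],[0,0,1.5,0,0,0],[0,0,1,0,0,0],[0,0,0.6,0,0,0],[0,0,0,0,0,0],[0,0,0,0,0,0]]'; python3 -m jog '[[0,0,0,0,0,0],[0,0,0,0,0,0],[0,0,0,0,0,0],[0,0,0,0,0,0],[0,0,0,0,0,0],[0,0,0,0,0,0],[0,0,0,0,0,0],[0,0,0,0,0,0],[0,0,-2,0,0,0],[0,0,-3,0,0,0],[0,0,-3,0,0,0],[0,0,-2,0,0,0],[0,0,-1,0,0,0],[0,0,0,0,0,0]]' 0 45; python3 -c "
from h import *
st();go(494.5,329.5,120)"
```

```text
t: 16.17
tool_pos: [0.469, -0.3446, 0.0124]
tool_rot: [0.713, 0.701, -0.0, -0.0]
ft_force: [-0.4, -0.2, -0.1]
gripper_width: 0.983
grip_force: 0.0
t: 17.33
tool_pos: [0.4699, -0.3457, 0.1248]
tool_rot: [0.713, 0.701, 0.0, 0.002]
ft_force: [0.1, -0.3, 0.1]
gripper_width: 0.597
grip_force: 47.2
{'t': 17.333, 'q': [-0.634, 0.251, -0.121, 1.195, -0.0, 0.955], 'tool_pos': [0.47, -0.346, 0.125], 'ft_force': [0.105, -0.274, 0.079], 'gripper_width': 0.597, 'grip_force': 47.176}
cur phi -0.018 tilt [ 0.004 -0.003] turn tz -0.000 shift before turn [67.56  1.23  0.48] after turn [67.56  1.23  0.48]
```

```bash
python3 -m jog '[[2,0.03,0,0,0,0],[3.9,0.07,0,0,0,0],[3.9,0.07,0,0,0,0],[3.9,0.07,0,0,0,0],[3.9,0.07,0,0,0,0],[3.9,0.07,0,0,0,0],[3.9,0.07,0,0,0,0],[3.9,0.07,0,0,0,0],[3.9,0.07,0,0,0,0],[3.9,0.07,0,0,0,0],[3.9,0.07,0,0,0,0],[3.9,0.07,0,0,0,0],[3.9,0.07,0,0,0,0],[3.9,0.07,0,0,0,0],[3.9,0.07,0,0,0,0],[3.9,0.07,0,0,0,0],[3.9,0.07,0,0,0,0],[2.2,0.05,0,0,0,0],[1,0.05,0,0,0,0],[0,0,0,0,0,0]]'; python3 -m jog '[[0,0,2,0,0,0],[0,0,3,0,0,0],[0,0,2,0,0,0],[0,0,0,0,0,0],[0,0,0,0,0,0],[0,0,0,0,0,0]]';  python3 -c "
from h import *
st();go(494.5,329.5,20)
a=optics.camera('top')['frame'][110:230,90:250];b=optics.camera('side')['frame'][90:210,190:350]
v=np.hstack([cv2.resize(x,(400,300),interpolation=2) for x in(a,b)]);cv2.imwrite('pics/a6.png',v[:,:,::-1])"
```

```text
t: 19.0
tool_pos: [0.4926, 0.3323, 0.12]
tool_rot: [0.712, 0.702, -0.001, -0.0]
ft_force: [-0.3, 0.4, -1.3]
gripper_width: 0.604
grip_force: 47.2
t: 19.5
tool_pos: [0.494, 0.33, 0.0533]
tool_rot: [0.714, 0.7, 0.0, 0.0]
ft_force: [-0.2, 0.0, -0.6]
gripper_width: 0.593
grip_force: 47.3
{'t': 19.5, 'q': [0.589, 0.309, -0.205, 1.056, -0.0, 2.179], 'tool_pos': [0.494, 0.33, 0.053], 'ft_force': [-0.165, 0.016, -0.574], 'gripper_width': 0.593, 'grip_force': 47.26}
cur phi -0.019 tilt [0.001 0.   ] turn tz -0.000 shift before turn [-0.05  0.05  3.33] after turn [-0.05  0.05  3.33]
```

View pics/a6.png

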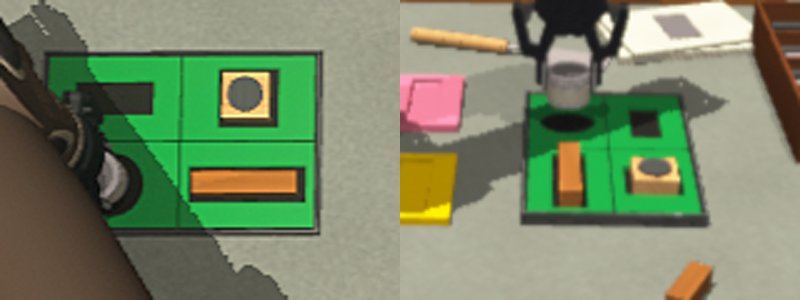

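The tin hangs upright over the round nest (side crop 568,85). I'll lower and release.

```bash
python3 -m jog '[[-0.05,0.05,1,0,0,0],[0,0,1,0,0,0],[0,0,0.7,0,0,0],[0,0,0.4,0,0,0],[0,0,0.2,0,0,0],[0,0,0,0,0,0],[0,0,0,0,0,0],[0,0,0,0,0,0]]'; python3 -c "
from h import *
st()";  python3 -m jog '[[0,0,0,0,0,0],[0,0,0,0,0,0],[0,0,0,0,0,0],[0,0,0,0,0,0],[0,0,0,0,0,0],[0,0,-1,0,0,0],[0,0,-2,0,0,0],[0,0,-3,0,0,0],[0,0,-3,0,0,0],[0,0,-1,0,0,0],[0,0,0,0,0,0]]' 7.5; python3 -c "
from h import *
st();go(584,-335,100,-0.5)
c=optics.camera('top');f=c['frame'].astype(int)
m=np.zeros(f.shape[:2],np.uint8);s=(f[...,0]-f[...,2]<14)&(f.min(2)>95);m[130:158,366:402]=s[130:158,366:402]*255
print(rect(c,m,.022),(m>0).sum())
a=c['frame'][125:165,360:410];v=np.hstack([cv2.resize(a,(400,320)),cv2.resize(np.dstack([m[125:165,360:410]]*3),(400,320))]);cv2.imwrite('pics/a7.png',v[:,:,::-1])"
```

```text
t: 20.27
tool_pos: [0.4932, 0.3299, 0.0205]
tool_rot: [0.713, 0.701, -0.0, -0.0]
ft_force: [-5.5, -4.1, 12.9]
gripper_width: 0.597
grip_force: 48.3
{'t': 20.267, 'q': [0.59, 0.332, -0.251, 0.989, -0.0, 2.178], 'tool_pos': [0.493, 0.33, 0.02], 'ft_force': [-5.516, -4.085, 12.931], 'gripper_width': 0.597, 'grip_force': 48.255}
t: 21.18
tool_pos: [0.4957, 0.3315, 0.1234]
tool_rot: [0.713, 0.701, 0.003, 0.001]
ft_force: [0.2, 0.0, 0.3]
gripper_width: 0.882
grip_force: 0.0
{'t': 21.183, 'q': [0.589, 0.274, -0.094, 1.196, -0.0, 2.178], 'tool_pos': [0.496, 0.332, 0.123], 'ft_force': [0.169, 0.008, 0.273], 'gripper_width': 0.882, 'grip_force': 0.0}
cur phi -0.018 tilt [0.005 0.004] turn tz 0.482 shift before turn [-66.48  10.02   2.34] after turn [-54.26  39.7    2.34]
(array([ 555.9, -355.7,    0. ,    0. ]), 0.0) 12
```

View pics/a7.png

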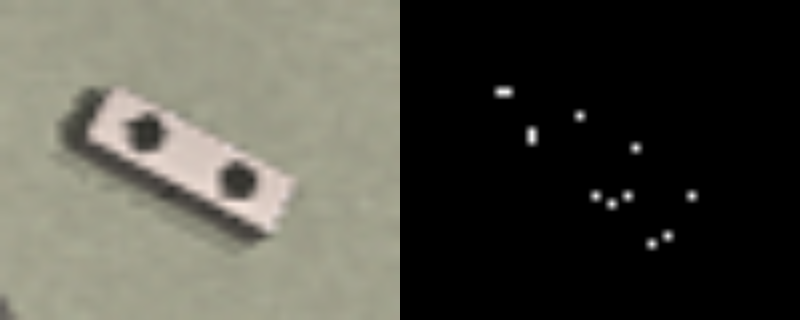

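The quoin's top face is clear: crop corners (118,87), (297,180), (270,238), (88,135). I'll cast these.

```bash
python3 -c "
from h import *
c=optics.camera('top')
p=np.array([(118,87),(297,180),(270,238),(88,135)])/8+[359.5,124.5]
w=ray(c,p,.022);m=w.mean(0)*1000;print(m,cv2.minAreaRect((w*1000).astype(np.float32)))
e=w[0]+w[3]-w[1]-w[2];l=np.arctan2(e[1],e[0]);print('long yaw',l)
go(*m,70,l-np.pi/2)"
```

```text
[ 585.04945396 -337.77631287] ((585.4576416015625, -338.27386474609375), (69.18099975585938, 22.120264053344727), 58.140987396240234)
long yaw 1.0326694865283652
cur phi -0.018 tilt [0. 0.] turn tz 0.520 shift before turn [-66.64  10.3    4.92] after turn [-52.7   42.06   4.92]
```

```bash
python3 -m jog '[[-2,0.3,0,0,0,0],[-3.9,0.6,0,0,0,0],[-3.9,0.6,0,0,0,0],[-3.9,0.6,0,0,0,0],[-3.9,0.6,0,0,0,0],[-3.9,0.6,0,0,0,0],[-3.9,0.6,0,0,0,0],[-3.9,0.6,0,0,0,0],[-3.9,0.6,0,0,0,0],[-3.9,0.6,0,0,0,0],[-3.9,0.6,0,0,0,0],[-3.9,0.6,0,0,0,0],[-3.9,0.6,0,0,0,0],[-3.9,0.6,0,0,0,0],[-3.9,0.6,0,0,0,0],[-3.9,0.6,0,0,0,0],[-3.9,0.6,0,0,0,0],[-2,0.4,0,0,0,0],[0,0,0,0,0,0]]' 4.5; python3 -m jog '[[0,0,1,0,0,0.12],[0,0,2,0,0,0.12],[0,0,2,0,0,0.12],[0,0,2,0,0,0.1],[0,0,0,0,0,0.06],[0,0,0,0,0,0],[0,0,0,0,0,0]]';  python3 -c "
from h import *
st();go(585,-337.8,11,-.538)
a=optics.camera('top')['frame'][110:230,90:250];b=optics.camera('side')['frame'][200:350,210:380]
v=np.hstack([cv2.resize(x,(400,300),interpolation=2) for x in(a,b)]);cv2.imwrite('pics/a8.png',v[:,:,::-1])"
```

```text
t: 22.87
tool_pos: [0.5839, -0.3394, 0.1158]
tool_rot: [0.715, 0.699, -0.001, -0.001]
ft_force: [-0.5, 1.1, -0.7]
gripper_width: 0.526
grip_force: 0.0
t: 23.45
tool_pos: [0.5843, -0.3344, 0.0479]
tool_rot: [0.869, 0.495, -0.001, -0.001]
ft_force: [0.1, 0.2, 0.9]
gripper_width: 0.528
grip_force: 0.0
{'t': 23.45, 'q': [-0.52, 0.457, -0.002, 1.114, 0.0, 1.587], 'tool_pos': [0.584, -0.334, 0.048], 'ft_force': [0.13, 0.232, 0.903], 'gripper_width': 0.528, 'grip_force': 0.0}
cur phi -0.536 tilt [-0.002  0.001] turn tz 0.002 shift before turn [-0.26  0.24  3.69] after turn [-0.26  0.24  3.69]
```

View pics/a8.png

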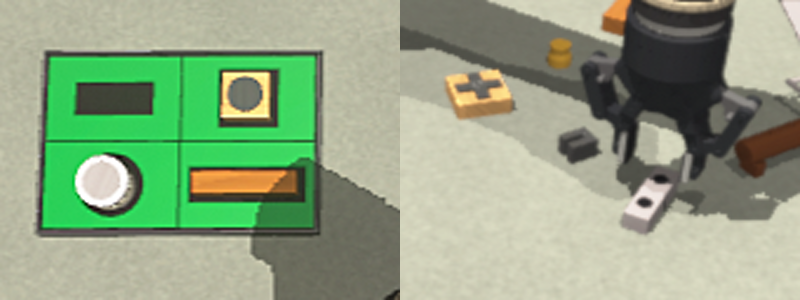

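The tin sits in the round nest (crop 103,182). The fingers straddle the quoin (side crop 650,195). I'll go down and grip.

```bash
python3 -m jog '[[-0.26,0.24,1,0,0,0],[0,0,1.2,0,0,0],[0,0,0.9,0,0,0],[0,0,0.65,0,0,0],[0,0,0,0,0,0],[0,0,0,0,0,0]]'; python3 -m jog '[[0,0,0,0,0,0],[0,0,0,0,0,0],[0,0,0,0,0,0],[0,0,0,0,0,0],[0,0,0,0,0,0],[0,0,0,0,0,0],[0,0,0,0,0,0],[0,0,0,0,0,0],[0,0,-2,0,0,0],[0,0,-3,0,0,0],[0,0,-3,0,0,-0.1],[0,0,-2,0,0,-0.12],[0,0,-1,0,0,-0.12],[0,0,0,0,0,-0.12],[0,0,0,0,0,-0.06],[0,0,0,0,0,0]]' 0 60; python3 -c "
from h import *
st();go(588.8,328.5,120,-.02)"
```

```text
t: 24.05
tool_pos: [0.5852, -0.3386, 0.0109]
tool_rot: [0.87, 0.494, -0.0, -0.001]
ft_force: [0.7, -0.2, 0.5]
gripper_width: 0.525
grip_force: 0.0
t: 25.38
tool_pos: [0.5855, -0.3387, 0.1213]
tool_rot: [0.713, 0.701, -0.0, -0.0]
ft_force: [-0.5, 0.4, -2.4]
gripper_width: 0.234
grip_force: 60.1
{'t': 25.383, 'q': [-0.524, 0.432, 0.124, 1.263, 0.0, 1.063], 'tool_pos': [0.586, -0.339, 0.121], 'ft_force': [-0.464, 0.417, -2.357], 'gripper_width': 0.234, 'grip_force': 60.06}
cur phi -0.017 tilt [-0.001  0.   ] turn tz 0.003 shift before turn [66.72 -0.78  0.13] after turn [66.72 -1.01  0.13]
```

```bash
python3 -m jog '[[2,0,0,0,0,0.003],[3.9,-0.06,0,0,0,0],[3.9,-0.06,0,0,0,0],[3.9,-0.06,0,0,0,0],[3.9,-0.06,0,0,0,0],[3.9,-0.06,0,0,0,0],[3.9,-0.06,0,0,0,0],[3.9,-0.06,0,0,0,0],[3.9,-0.06,0,0,0,0],[3.9,-0.06,0,0,0,0],[3.9,-0.06,0,0,0,0],[3.9,-0.06,0,0,0,0],[3.9,-0.06,0,0,0,0],[3.9,-0.06,0,0,0,0],[3.9,-0.06,0,0,0,0],[3.9,-0.06,0,0,0,0],[3.9,-0.06,0,0,0,0],[1.5,-0.05,0,0,0,0],[0.8,0,0,0,0,0],[0,0,0,0,0,0]]'; python3 -m jog '[[0,0,2,0,0,0],[0,0,3,0,0,0],[0,0,2,0,0,0],[0,0,0,0,0,0],[0,0,0,0,0,0],[0,0,0,0,0,0]]';  python3 -c "
from h import *
st();go(588.8,328.5,18,-.02)
a=optics.camera('top')['frame'][110:230,90:250];b=optics.camera('side')['frame'][90:210,190:350]
v=np.hstack([cv2.resize(x,(400,300),interpolation=2) for x in(a,b)]);cv2.imwrite('pics/a9.png',v[:,:,::-1])"
```

```text
t: 27.05
tool_pos: [0.589, 0.3294, 0.1207]
tool_rot: [0.714, 0.7, -0.001, -0.0]
ft_force: [0.1, -0.2, -1.7]
gripper_width: 0.233
grip_force: 60.1
t: 27.55
tool_pos: [0.5904, 0.3272, 0.0533]
tool_rot: [0.715, 0.699, 0.001, 0.0]
ft_force: [-0.3, -0.6, -1.5]
gripper_width: 0.235
grip_force: 60.0
{'t': 27.55, 'q': [0.506, 0.455, 0.006, 1.121, -0.0, 2.1], 'tool_pos': [0.59, 0.327, 0.053], 'ft_force': [-0.333, -0.567, -1.481], 'gripper_width': 0.235, 'grip_force': 59.997}
cur phi -0.023 tilt [0.001 0.   ] turn tz -0.003 shift before turn [ 0.13 -0.17  3.53] after turn [ 0.13 -0.17  3.53]
```

View pics/a9.png

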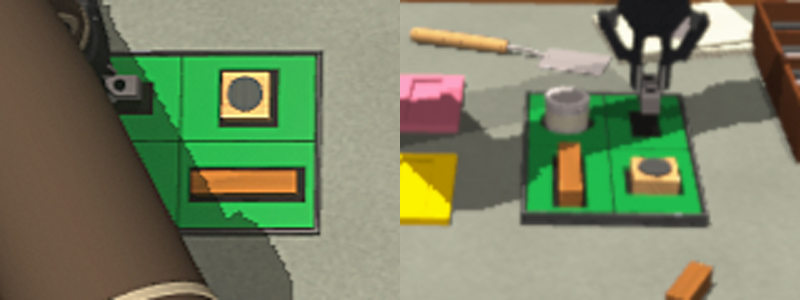

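```bash
python3 -c "
from h import *
c=optics.camera('top');f=c['frame']
print(f[143:146,138:156].mean(0).astype(int).tolist())
print(ray(c,[(90+139/2.5-.5,144)],.064),ray(c,[(90+153/2.5-.5,148.5)],.013))
h=ray(c,[(90+123/2.5-.5,110+86/2.5-.5)],.064);print('hole',h)"
```

```text
[[34, 37, 33], [81, 78, 74], [114, 107, 102], [119, 112, 106], [118, 111, 106], [122, 115, 110], [85, 81, 77], [58, 56, 52], [44, 46, 38], [32, 38, 28], [34, 37, 29], [34, 35, 28], [37, 27, 28], [36, 109, 50], [39, 175, 74], [41, 187, 79], [39, 182, 76], [42, 183, 79]]
[[0.58885192 0.28990775]] [[0.58921223 0.28684263]]
hole [[0.58945853 0.30638117]]
```

```bash
python3 -m jog '[[0.3,-0.17,1,0,0,0],[0,0,1,0,0,0],[0,0,0.8,0,0,0],[0,0,0.5,0,0,0],[0,0,0.2,0,0,0],[0,0,0,0,0,0],[0,0,0,0,0,0],[0,0,0,0,0,0]]'; python3 -c "
from h import *
st()";  python3 -m jog '[[0,0,0,0,0,0],[0,0,0,0,0,0],[0,0,0,0,0,0],[0,0,0,0,0,0],[0,0,0,0,0,0],[0,0,-1,0,0,0],[0,0,-2,0,0,0],[0,0,-3,0,0,0],[0,0,-3,0,0,0],[0,0,-1,0,0,0],[-3,0,0,0,0,0],[-4,0,0,0,0,0],[-4,0,0,0,0,0],[-4,0,0,0,0,0],[-4,0,0,0,0,0],[-4,0,0,0,0,0],[-4,0,0,0,0,0],[-3,0,0,0,0,0],[-3,0,0,0,0,0],[0,0,0,0,0,0]]' 4.5; python3 -m jog '[[-4,0,-2,0,0,0],[-4,0,-2,0,0,0],[-4,0,-2,0,0,0],[-4,0,-1,0,0,0],[-2,0,0,0,0,0],[0,0,0,0,0,0],[0,0,0,0,0,0]]'; python3 -c "
from h import *
st()
a=optics.camera('top')['frame'][110:230,90:250];b=optics.camera('side')['frame'][110:200,225:325]
v=np.hstack([cv2.resize(a,(400,300),interpolation=2),cv2.resize(b,(400,300),interpolation=2)]);cv2.imwrite('pics/b1.png',v[:,:,::-1])"
```

```text
t: 28.37
tool_pos: [0.5872, 0.3311, 0.0196]
tool_rot: [0.714, 0.7, 0.0, -0.0]
ft_force: [-8.7, -5.0, 18.9]
gripper_width: 0.239
grip_force: 62.6
{'t': 28.367, 'q': [0.513, 0.473, -0.043, 1.054, 0.0, 2.105], 'tool_pos': [0.587, 0.331, 0.02], 'ft_force': [-8.732, -4.958, 18.919], 'gripper_width': 0.239, 'grip_force': 62.625}
t: 30.03
tool_pos: [0.5807, -0.0034, 0.1171]
tool_rot: [0.716, 0.698, -0.001, 0.001]
ft_force: [-0.6, 1.0, -1.0]
gripper_width: 0.527
grip_force: 0.0
t: 30.62
tool_pos: [0.5774, -0.1711, 0.1827]
tool_rot: [0.715, 0.699, 0.0, -0.0]
ft_force: [-0.7, 0.2, 0.6]
gripper_width: 0.527
grip_force: 0.0
{'t': 30.617, 'q': [-0.288, 0.276, 0.039, 1.334, 0.0, 1.306], 'tool_pos': [0.577, -0.171, 0.183], 'ft_force': [-0.674, 0.214, 0.593], 'gripper_width': 0.527, 'grip_force': 0.0}
```

View pics/b1.png

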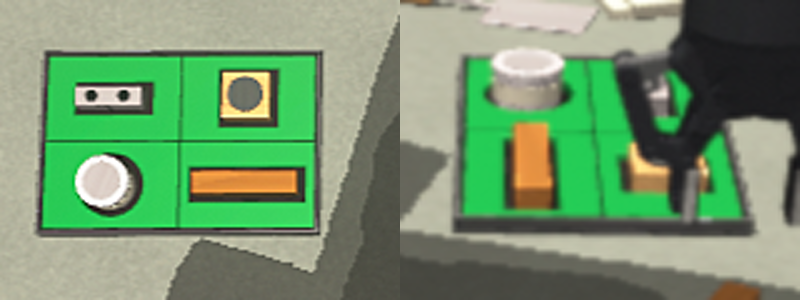

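All four pieces are in their nests. I'll move the arm out of the side view for a last check.

```bash
python3 -m jog '[[-4,0,-2,0,0,0],[-4,0,-2,0,0,0],[-4,0,0,0,0,0],[-4,0,0,0,0,0],[-2,-3,0,0,0,0],[-2,-3,0,0,0,0],[-1,-3,0,0,0,0],[0,-3,0,0,0,0],[0,-3,0,0,0,0],[0,-3,0,0,0,0],[0,0,0,0,0,0],[0,0,0,0,0,0]]'; python3 -c "
from h import *
st()
b=optics.camera('side')['frame']
v=np.hstack([cv2.resize(b[115:190,230:320],(480,400),interpolation=2),cv2.resize(b[100:340,170:350],(300,400))]);cv2.imwrite('pics/b2.png',v[:,:,::-1])"
```

```text
t: 31.72
tool_pos: [0.3928, -0.37, 0.2204]
tool_rot: [0.714, 0.7, 0.0, 0.0]
ft_force: [0.5, 0.2, -0.1]
gripper_width: 0.527
grip_force: 0.0
{'t': 31.717, 'q': [-0.756, 0.153, -0.032, 1.386, 0.0, 0.836], 'tool_pos': [0.393, -0.37, 0.22], 'ft_force': [0.538, 0.187, -0.109], 'gripper_width': 0.527, 'grip_force': 0.0}
```

View pics/b2.png

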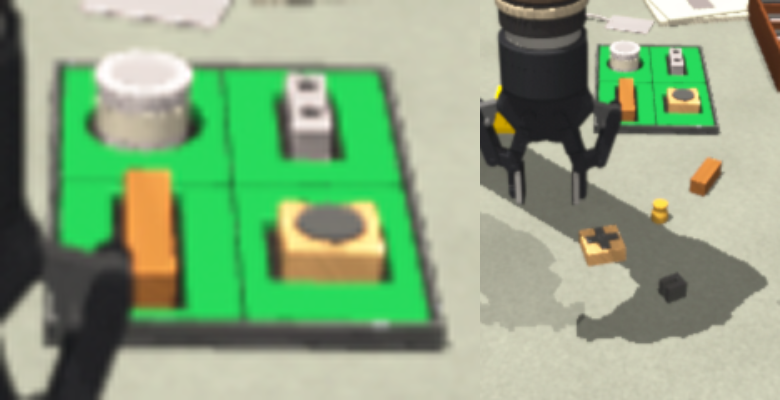

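The side view shows all four pieces flat in their nests: tin (145,100), quoin (310,115), long stick (150,235) and round block (330,240). The look-alikes are where they were, so I'm handing in.

```bash
python3 -c "
from workcell import manip
print(manip.sign_off())"
```

```text
the job is handed in; nothing more can be done
None
```

I placed the long stick, round-ornament block, ink tin and quoin flat and upright in their own nests, left the short stick and cross block untouched, and handed the job in at about 32 s on the robot clock.

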